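# Index the soap-stamping table and stamp the bar

## Task

The rotary table of the soap stamp was left between two positions. Push it on clockwise (seen from above) until the spring pawl drops into the next notch and the table is pressed firmly home against it without forcing it, then press the stamp knob down so that the die prints the bar firmly but gently, and let the stamp rise again. Leave the other things on the bench where they are.

Things in the scene. Friction and masses are not known exactly. Their poses are not given: they have to be found in the camera images.
- table_centre (a point): Centre of the rotary index table, on its vertical axis, on its aluminium top face (54 mm above the bench), 300 mm across; below it a notched steel ring 330 mm across stands out. Four soap bars (82 mm long along the radius, 52 mm wide, tops 86 mm above the bench) sit in nests fixed on it, 90 degrees apart, centred 100 mm from the axis; half-way between each two stands a push peg.
- base: The machine's grey base, fixed on the bench; origin on the table's axis at bench height. Its +y points from the axis to the stamp: fixed head 44 mm across, 100 mm from the axis, up to 204 mm above the bench, on a cross arm, post outside the rim 200 to 230 mm from the axis. On its +x side stands the detent unit with the pawl, 155 to 275 mm from the axis and 62 mm high.
- peg_a (a point): One of four equal steel push pegs fixed on the table: upright round pin 16 mm across, from 54 to 102 mm above the bench, 125 mm from the table's axis, with a 26 mm wide, 4 mm high collar at its foot. This point is at the pin's mid-height (78 mm).
- peg_b (a point): Second push peg, as peg_a, 90 degrees further counter-clockwise seen from above.
- peg_c (a point): Third push peg, as peg_a, opposite it.
- peg_d (a point): Fourth push peg, as peg_a, 90 degrees clockwise from it.
- table_top (a joint): Turn of the table in rad, growing clockwise seen from above. 0 is nominal for the position to reach, a bar under the stamp; it starts 0.25 to 0.6 below. The detent unit was clamped by hand: the notch really engages anywhere within 0.11 rad of 0, so feel for it. The table drags with about 2 to 5 N at a peg and stays where left. In the notch it has about 0.03 rad of play, then meets a solid stop.
- pawl (a joint): Radial travel of the detent's spring pawl (steel roller 14 mm across) in m: about 0.0085 while it rides on the ring's rim, 0 once dropped into a notch. There it stops the table. Pressed firmly home means a push of about 15 to 18 N along the turn at a peg, kept for half a second (under 12 N is too little); more than about 28 N harms the pawl.
- knob_top (a point): Centre of the top of the stamp's wooden knob, a mushroom 40 mm across and 28 mm high, 273 mm above the bench at rest. It is pressed straight down.
- ram (a joint): Downward travel of the stamp's ram in m: 0 at rest (up), at most 0.045. A return spring pushes it up with about 3.5 N at rest and 5.5 N lower down. The brass die under it, 30 mm across, meets the bar after about 29 mm.
- die (a joint): Upward give of the die on its buffer spring in m: 0 when free, 0.004 at 10 N on the bar (2.5 N per mm). The force on the bar is the push on the knob less about 5 N. A good print needs 10 to 15 N on the bar (15 to 20 N on the knob), kept for half a second; under 7 N leaves no print, over 22 N on the bar crushes it.
- bottle: Bystander: green bottle 56 mm across and 150 mm high; origin at the centre of its underside.
- spare_bar: Bystander: loose soap bar 55 x 85 x 30 mm; origin at the centre of its underside.
- carton: Bystander: small cardboard box 110 x 85 x 55 mm; origin at the centre of its underside.
- jar: Bystander: amber jar 64 mm across and 60 mm high with a black cap; origin at the centre of its underside.

How it is judged:
On the way, in this order (a step that is already met when the one before it is completed fails the run):
1. the table is in the next notch, the pawl fully dropped, and pressed home against the pawl with at least 6.5 N at the pawl (about 11 N at a peg) for 0.2 s (value of joint pawl below 0.002 m and value of joint table_top between -0.13 and 0.14 rad and contact force between pawl and table_top above 6.5 N), for 0.2 s.
2. the die is pressed on the bar with at least 7 N for 0.25 s (contact force between die and table_top above 7 N and value of joint pawl below 0.002 m), for 0.25 s.
At the end, for the whole second after the job is handed in: The table rests in the next notch (within 0.13 rad of nominal) with the pawl fully dropped (under 2 mm), and the stamp's ram is up again (within 3 mm of its rest) (value of joint pawl below 0.002 m and value of joint table_top between -0.13 and 0.14 rad and velocity of joint table_top between -0.02 and 0.02 rad/s and value of joint ram below 0.003 m); the robot touches nothing.
It fails at once if the pawl is loaded with more than 22 N (about 30 N at a peg) (contact force between pawl and table_top above 22 N).
It fails at once if the table is pushed past the notch (value of joint table_top above 0.16 rad).
It fails at once if the die is on a bar while the pawl is not in the notch (contact force between die and table_top above 1 N and value of joint pawl above 0.003 m).
It fails at once if the bar is crushed with more than 22 N (contact force between die and table_top above 22 N).
It fails at once if a bystander is moved more than 30 mm (distance of any of bottle, spare_bar, carton, jar from where it was at the start of the episode above 0.03 m).
It also fails if it takes over 67 s, if anything falls off the work surface, if the arm or the gripper's body presses on something with over 40 N, if the wrist force passes 120 N, or if a joint passes its speed limit or range.

## Robot

A 6-joint arm with a two-finger parallel gripper is mounted at the origin on the work surface. World frame = base frame: x ahead of the robot, y to its left, z up, the work surface at z = 0. Lengths are in m, angles in rad, forces in N, time in s.
With the tool pointing down it reaches from about 0.375 to 0.925 m from the base axis. Payload 5.7 kg.
Tool frame: the origin (TCP) lies midway between the tips of the shut fingers; the grasp point (between the pads) lies 19 mm behind it; z points along the fingers, y is the line along which they close (so a half turn about z gives the same grasp; the last joint's range is limited). The gripper opens to 88 mm and grips with 3 to 60 N. Pads are 20 mm wide; open, the fingers measure 115 mm over their backs; the gripper's body (75 mm by 178 mm) begins 61 mm behind the grasp point.
Start: joints at [-1.432, 0.359, 1.51, -0, 1.272, -0.115], TCP at [0.151, -0.581, 0.223] pointing down, gripper open.
Joint ranges: [-2.97, 2.97], [-1.01, 2.36], [0.21, 2.38], [-0.96, 4.11], [0.2, 2.71], [-2.98, 2.98]. Speed limits (rad/s): [2.39, 2.39, 3.14, 3.14, 3.14, 3.14].

## Interface

Orientations are given as a unit quaternion [x, y, z, w].
In Python, from bench import move_ptp, servo_line, goto_joints, move_gripper, sleep, inverse_kinematics, capture, PlanningError, close_job, spot_in, silhouettes, current_clock, current_joint_pos, current_qvel, current_joint_torque, current_position, current_orientation, current_force, current_torque, current_finger_gap, current_grip_force gives the robot as it stands. Calls block until the motion is done:
- move_ptp(position, orientation): joint-space move of the TCP to a pose.
- servo_line(position, orientation=None, rate=0.15, contact_N=None): straight line of the TCP; orientation=None keeps the orientation; rate is the mean speed in m/s. With contact_N (N) it stops when the force on the tool has changed by that much, and returns True; else False.
- goto_joints(angles): joint-space move.
- move_gripper(opening): finger opening in m; the grip force is fixed at half the most; returns when the fingers have stopped.
- sleep(seconds).
- inverse_kinematics(position, orientation): joint angles nearest the present ones, or None.
- capture(name): name is "side" or "top" or "wrist"; returns a dict with "image" (420x560x3 uint8, blue, green, red), "range_z" (420x560 float32, m along the optical axis (not along the pixel's ray), 0 where there is no reading), "intrinsics" (3x3 intrinsics, pixels), "R" (3x3) and "t" (3): a world point X has camera coordinates R X + t. Camera axes: x right, y down, z forward; pixel columns grow to the right and rows downward; lengths in m; the calibration is good to about 2 mm. A picture is of the moment at which its call begins.
A pose or a line that the arm cannot do raises PlanningError and nothing moves.
- close_job(): hands the job in; it is judged then, once.
Trained networks look in the newest picture that a camera, given by its name, has taken for a name from the list of things; names that differ only in an ending like _2 or _b are one class to them, and where a whole thing is asked for, a point or a joint stands for the part that bears it (a point fixed in the world has none). Each returns a list of dicts, best first, with "conf" (0 to 1); they miss things now and then, are a little off and sometimes report something else, mostly with a low value. They report only what shows in the picture. A call takes as long as a camera call.
- spot_in(camera, query): "xy" ([column, row] in pixels, amid what is visible of it).
- silhouettes(camera, query): "region" (420x560 bool, what is visible of it) and "xy" ([column, row] in pixels, amid what is visible of it).
Readings, each from a call of its own:
- current_clock(): time.
- current_joint_pos(): joint angles.
- current_qvel(): joint speeds.
- current_joint_torque(): joint torques, N m.
- current_position(): TCP position.
- current_orientation(): TCP orientation.
- current_force(): force on the tool from outside, world axes, zero at the start.
- current_torque(): the same for the moment, N m.
- current_finger_gap(): finger opening in m.
- current_grip_force(): force on a finger pad.
Only numpy, scipy, OpenCV 4.12 (cv2) and the standard library are available. Lean on these libraries where they do the work, as an engineer would, in place of code of your own. Each camera call takes 0.05 s, during which the arm holds its last target. There are 200 camera calls.

## Working session

There is one attempt and no reset: what is moved stays moved. The work goes in short steps, each a Python script; the robot and the scene stay as the last script left them, time stands still between calls to the robot, and variables do not carry over. Pictures are saved under pics/ and viewed, at most 10 in all, crops included, and the job is handed in when it is done.

```bash
ls; mkdir -p pics
python3 - <<'E'
from bench import *
import cv2,numpy as np
for c in ["side","top"]:
    d=capture(c); cv2.imwrite(f"pics/{c}1.png",d["image"])
    np.savez(f"{c}.npz",**d)
    K,R,t=d["intrinsics"],d["R"],d["t"]
    print(c,K[0,0],"cam at",-R.T@t)
    for q in ["knob_top","peg_a","table_centre","base","pawl","bottle","spare_bar","carton","jar"]:
        for s in spot_in(c,q)[:5]:
            u,v=map(int,s["xy"]); z=d["range_z"][v,u]
            print(q,round(s["conf"],2),u,v,(R.T@(z*np.linalg.inv(K)@[u,v,1]-t)).round(3))
print(current_clock(),current_orientation(),current_force())
E
```

```text
pics
side 438.56808278364633 cam at [0.33945212 0.88388646 1.04956509]
knob_top 0.82 262 210 [0.561 0.117 0.269]
peg_a 0.8 280 237 [0.538 0.014 0.06 ]
table_centre 0.67 269 247 [0.548 0.11  0.121]
table_centre 0.67 293 162 [ 0.577 -0.394  0.027]
base 0.76 269 246 [0.549 0.108 0.123]
pawl 0.61 218 232 [0.733 0.025 0.051]
bottle 0.98 338 153 [ 0.414 -0.41   0.082]
carton 0.77 297 384 [0.406 0.442 0.047]
carton 0.74 269 247 [0.548 0.11  0.121]
jar 0.82 231 374 [0.56  0.454 0.056]
jar 0.22 276 240 [0.548 0.025 0.056]
top 523.9253267621785 cam at [3.69696912e-01 1.30853143e-03 1.53274536e+00]
knob_top 0.47 219 197 [0.563 0.116 0.27 ]
peg_a 0.59 268 210 [ 0.556 -0.004  0.078]
table_centre 0.73 258 209 [0.56  0.025 0.069]
base 0.81 264 211 [0.554 0.008 0.075]
base 0.67 271 211 [ 0.554 -0.012  0.069]
base 0.6 412 203 [ 0.583 -0.423  0.029]
bottle 0.59 424 261 [ 0.412 -0.424  0.122]
spare_bar 0.9 412 202 [ 0.586 -0.423  0.028]
carton 0.56 110 262 [0.412 0.437 0.057]
jar 0.7 111 261 [0.415 0.436 0.05 ]
jar 0.63 120 212 [0.552 0.412 0.064]
1.0 [ 9.91959251e-01  1.26557668e-01  1.69766679e-05 -2.15955208e-05] [-0.22167383  0.5515508   0.49148167]
```

Run:
```python
import cv2,numpy as np
d=np.load("top.npz"); im=d["image"]
cv2.imwrite("pics/topcrop.png",cv2.resize(im[120:300,150:390],None,fx=3.3,fy=3.3,interpolation=cv2.INTER_CUBIC))
d=np.load("side.npz"); im=d["image"]
cv2.imwrite("pics/sidecrop.png",cv2.resize(im[150:330,150:390],None,fx=3.3,fy=3.3,interpolation=cv2.INTER_CUBIC))
```

```text
(no output)
```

View pics/topcrop.png

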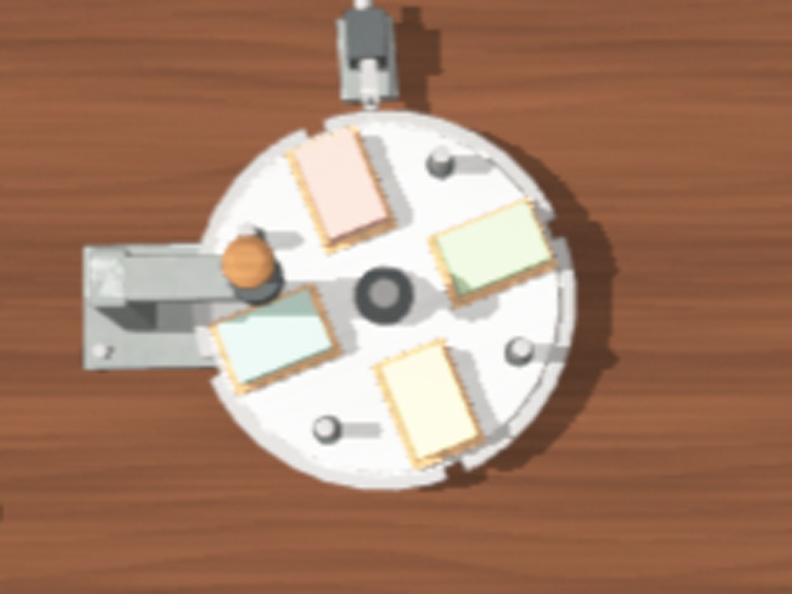

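View pics/sidecrop.png

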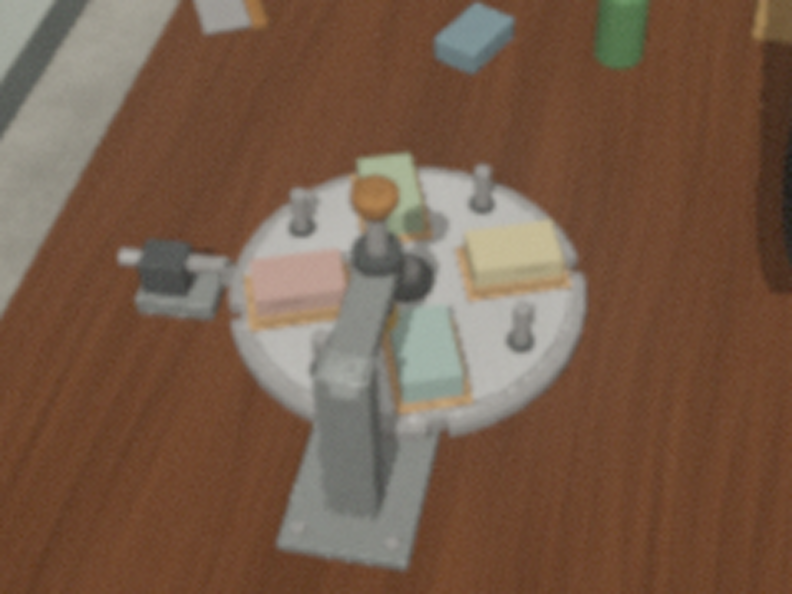

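The top crop shows the hub at (384,295), peg tops at (441,157), (519,348) and (327,426), and the knob at (247,260). The stamp is to the left (+y) and the detent is at the top (+x). Its bar lags the head by about 0.3–0.4 rad. I'll push the right-hand peg, which is clear of the stamp and moves towards −x.

```bash
cat > h.py <<'E'
import numpy as np, cv2
from scipy.spatial.transform import Rotation as Rn
from bench import *
def ray(d,uv,z):
    K,R,t=d["intrinsics"],d["R"],d["t"]
    c=-R.T@t; r=R.T@np.linalg.inv(K)@[uv[0],uv[1],1]
    return c+r*(z-c[2])/r[2]
def down(yaw):  # tool z down, tool x at angle yaw
    c,s=np.cos(yaw),np.sin(yaw)
    return Rn.from_matrix(np.array([[c,s,0],[s,-c,0],[0,0,-1]])).as_quat()
E
python3 - <<'E'
from h import *
d=np.load("top.npz"); f=lambda p:(p[0]/3.3+150-.35,p[1]/3.3+120-.35)
P=[ray(d,f(p),.102)[:2] for p in [(441,157),(519,348),(327,426)]]
A,B,C=P; c=(A+C)/2
print("pegs",P,"centre",c,"r",[np.linalg.norm(p-c) for p in P])
print("ang",[np.degrees(np.arctan2(*(p-c)[::-1])).round(1) for p in P])
kn=silhouettes("top","knob_top")
for k in kn[:2]: print(k["conf"],k["xy"],k["region"].sum())
# knob top from depth, both cams
for n in ["top","side"]:
    d=np.load(n+".npz"); K,R,t=d["intrinsics"],d["R"],d["t"]
    v,u=np.mgrid[:420,:560]; z=d["range_z"]
    X=(np.stack([u*z,v*z,z],-1)@np.diag([1,1,1])); X=np.stack([(u-K[0,2])/K[0,0]*z,(v-K[1,2])/K[1,1]*z,z],-1).reshape(-1,3)
    W=(X-t)@R
    m=(z.ravel()>0)&(W[:,2]>.25)&(W[:,2]<.29)&(abs(W[:,0]-.56)<.05)&(abs(W[:,1]-.115)<.05)
    w=W[m]; print(n,"knob",m.sum(),w.mean(0),w.min(0),w.max(0))
    m=(z.ravel()>0)&(W[:,2]>.03)&(W[:,2]<.07)&(W[:,0]>.715)&(W[:,0]<.9)&(abs(W[:,1])<.1)
    w=W[m]; print("detent",m.sum(),w.mean(0) if m.any() else 0)
E
```

```text
pegs [array([ 0.67311611, -0.04603282]), array([ 0.51125733, -0.11035943]), array([0.44660268, 0.0489864 ])] centre [0.5598594  0.00147679] r [np.float64(0.122817937736703), np.float64(0.12194055905927631), np.float64(0.12281793773670306)]
ang [np.float64(-22.8), np.float64(-113.5), np.float64(157.2)]
0.55 [221.6, 199.0] 202
0.43 [268.8, 213.4] 9852
top knob 206 [0.55828231 0.10100886 0.27194005] [0.53958002 0.08229393 0.262123  ] [0.57892593 0.1211206  0.28219795]
detent 417 [0.76684771 0.01257684 0.05669103]
side knob 171 [0.55950178 0.11153147 0.26731572] [0.54239631 0.08699957 0.25046789] [0.57956365 0.12686144 0.27470738]
detent 418 [0.7706913  0.02177075 0.05092316]
```

```bash
cat >> h.py <<'E'
C=np.array([.560,.0015]); RP=.125
def tan(a): return np.array([np.sin(a),-np.cos(a)])
def pose(a,back,z):  # tool behind a peg at angle a; tool -x along clockwise tangent
    p=C+RP*np.array([np.cos(a),np.sin(a)])-back*tan(a)
    yaw=np.arctan2(*(-tan(a))[::-1])
    return [*p,z],down(yaw)
E
python3 - <<'E'
from h import *
a=np.radians(-113.5)
print(pose(a,.034,.25), inverse_kinematics(*pose(a,.034,.25)), inverse_kinematics(*pose(np.radians(-140),.018,.068)))
move_gripper(0)
move_ptp(*pose(a,.034,.25))
d=capture("wrist"); cv2.imwrite("pics/w1.png",d["image"]); np.savez("w1.npz",**d)
for s in spot_in("wrist","peg_a")[:4]: print(s["conf"],s["xy"],ray(d,s["xy"],.085))
print(current_clock(),current_force())
E
```

```text
([np.float64(0.5413364089134385), np.float64(-0.12668997764159887), 0.25], array([ 0.97904547, -0.20364175,  0.        ,  0.        ])) [-3.54142737e-01  2.71321442e-01  1.56976009e+00 -4.44089210e-16
  1.30051112e+00  1.62680596e+00] [-3.34904959e-01  4.05105481e-01  1.92044325e+00 -4.44089210e-16
  8.16043926e-01  2.10855599e+00]
0.85 [165.7, 193.8] [ 0.59568907 -0.01708961  0.085     ]
4.6417 [-0.08117766  0.26893416  0.44227571]
```

View pics/w1.png

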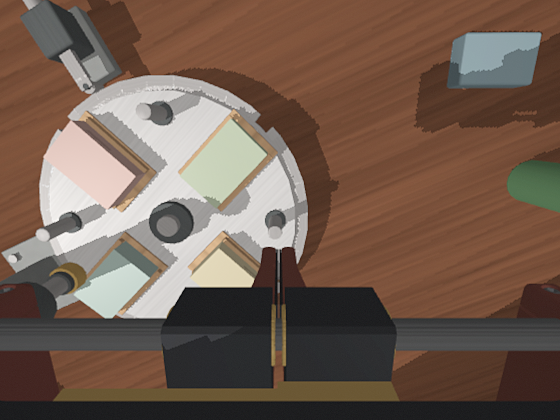

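The wrist view shows peg R with its top at about (274,231), just beyond the shut fingertips at (279,250). The hub is at (170,222) and other peg tops are at (148,112) and (66,222).

Run:
```python
from h import *
d=np.load("w1.npz")
for n,uv in [("R",(274.5,231)),("top",(148,112)),("L",(66,222))]:
    p=ray(d,uv,.102)[:2]; print(n,p,np.linalg.norm(p-C),np.degrees(np.arctan2(*(p-C)[::-1])))
K,R,t=d["intrinsics"],d["R"],d["t"]
for q in [[*pose(np.radians(-113.5),.034,.25)[0]],[C[0],C[1],.054]]:
    x=K@(R@np.array(q)+t); print(x[:2]/x[2])
```

```text
R [ 0.51405626 -0.11121714] 0.12172091842532722 -112.17591198023266
top [ 0.67356233 -0.04837983] 0.1240338709601204 -23.712457592552518
L [0.61209854 0.08782494] 0.10082783738840286 58.88831675223607
[277.29274908 262.77351561]
[175.70817327 220.67854572]
```

Run:
```python
from h import *
a=np.radians(-113.3)
p,q=pose(a,.034,.068)
print(servo_line(p,rate=.15,contact_N=6))
sleep(.3); f0=current_force(); print(current_position(),f0); np.save("f0.npy",f0)
t=tan(a)
hit=servo_line(pose(a,.010,.068)[0],rate=.02,contact_N=1.5)
pos=current_position(); F=current_force()-f0
rel=pos[:2]-(C+RP*np.array([np.cos(a),np.sin(a)]))
print(hit,pos,"back",-rel@t,"F",F,"tang",-F[:2]@t,current_clock())
# step timing test
for i in range(3):
    c0=current_clock(); p=current_position(); p[:2]+=.0008*t; servo_line(p,rate=.02)
    print(current_clock()-c0,-(current_force()-f0)[:2]@t, current_position()-p)
```

```text
False
[ 0.54206473 -0.12685659  0.06846848] [-0.92133033 -0.03349872 -0.39638798]
True [ 0.52939811 -0.12142988  0.06774375] back 0.02051816691489921 F [ 1.17073364 -0.18423806 -0.23422977] tang 1.1481306171009744 7.0333
0.25 3.2237441864939287 [ 0.00048665 -0.00022236  0.00011604]
0.25 3.676827563513386 [ 2.69775604e-04 -1.15587166e-04  2.29352458e-05]
0.25 2.4311818427962586 [-8.90114193e-05 -3.56033160e-05  4.40005608e-06]
```

Run:
```python
from h import *
f0=np.load("f0.npy"); back=.018
p=current_position()[:2]-C; r0=np.hypot(RP,back)
a=np.arctan2(p[1],p[0])-np.arctan2(back,RP)
print("start a",np.degrees(a),np.linalg.norm(p)-r0)
a_start=a; log=[]
aim=np.radians(-133)
while a>np.radians(-145):
    far = a>aim+.16
    a-= .02 if far else .006
    P,q=pose(a,back,.068)
    servo_line(P,q,rate=.04,contact_N=9)
    F=-(current_force()-f0)[:2]@tan(a)
    log.append((round(np.degrees(a),1),round(F,1)))
    if F>9: break
print(log); print(a,current_force()-f0,current_position()-np.array(P),current_clock()); np.save("a.npy",a)
```

```text
start a -112.91167567096315 0.00021531579674932688
[(np.float64(-114.1), np.float64(3.2)), (np.float64(-115.2), np.float64(2.6)), (np.float64(-116.3), np.float64(2.6)), (np.float64(-117.5), np.float64(3.2)), (np.float64(-118.6), np.float64(3.6)), (np.float64(-119.8), np.float64(3.6)), (np.float64(-120.9), np.float64(3.2)), (np.float64(-122.1), np.float64(4.5)), (np.float64(-123.2), np.float64(2.8)), (np.float64(-124.4), np.float64(2.1)), (np.float64(-124.7), np.float64(2.5)), (np.float64(-125.1), np.float64(4.6)), (np.float64(-125.4), np.float64(4.8)), (np.float64(-125.7), np.float64(3.8)), (np.float64(-126.1), np.float64(3.7)), (np.float64(-126.4), np.float64(3.9)), (np.float64(-126.8), np.float64(3.0)), (np.float64(-127.1), np.float64(0.2)), (np.float64(-127.5), np.float64(0.2)), (np.float64(-127.8), np.float64(1.7)), (np.float64(-128.2), np.float64(1.2)), (np.float64(-128.5), np.float64(1.0)), (np.float64(-128.8), np.float64(0.9)), (np.float64(-129.2), np.float64(1.0)), (np.float64(-129.5), np.float64(-0.6)), (np.float64(-129.9), np.float64(1.2)), (np.float64(-130.2), np.float64(0.9)), (np.float64(-130.6), np.float64(1.5)), (np.float64(-130.9), np.float64(3.7)), (np.float64(-131.2), np.float64(2.2)), (np.float64(-131.6), np.float64(3.9)), (np.float64(-131.9), np.float64(6.4)), (np.float64(-132.3), np.float64(7.0)), (np.float64(-132.6), np.float64(8.7)), (np.float64(-133.0), np.float64(9.5))]
-2.320680504402279 [ 6.7654639  -6.65111307 -6.91415249] [ 0.0023554  -0.00173753  0.0002464 ] 16.5333
```

Run:
```python
from h import *
f0=np.load("f0.npy"); back=.018; a=float(np.load("a.npy")); log=[]
def Ft(): return np.mean([-(current_force()-f0)[:2]@tan(a) for _ in range(3)])
while Ft()<15.6 and len(log)<30:
    a-=.003
    servo_line(*pose(a,back,.068),rate=.03); sleep(.05)
    log.append(round(Ft(),1))
print(log)
h=[]
for i in range(8):
    sleep(.1); h.append(round(Ft(),1))
print(h,current_force()-f0,current_position(),current_clock())
d=capture("side"); cv2.imwrite("pics/s2.png",cv2.resize(d["image"][150:330,150:390],None,fx=3.3,fy=3.3)); np.save("a.npy",a)
```

```text
[np.float64(12.3), np.float64(11.5), np.float64(12.8), np.float64(14.6), np.float64(15.2), np.float64(16.3)]
[np.float64(14.6), np.float64(16.0), np.float64(15.9), np.float64(14.9), np.float64(15.1), np.float64(15.6), np.float64(15.5), np.float64(15.4)] [  9.52771105 -12.32069905 -11.76005227] [ 0.49009866 -0.10397941  0.06836343] 19.1333
```

View pics/s2.png

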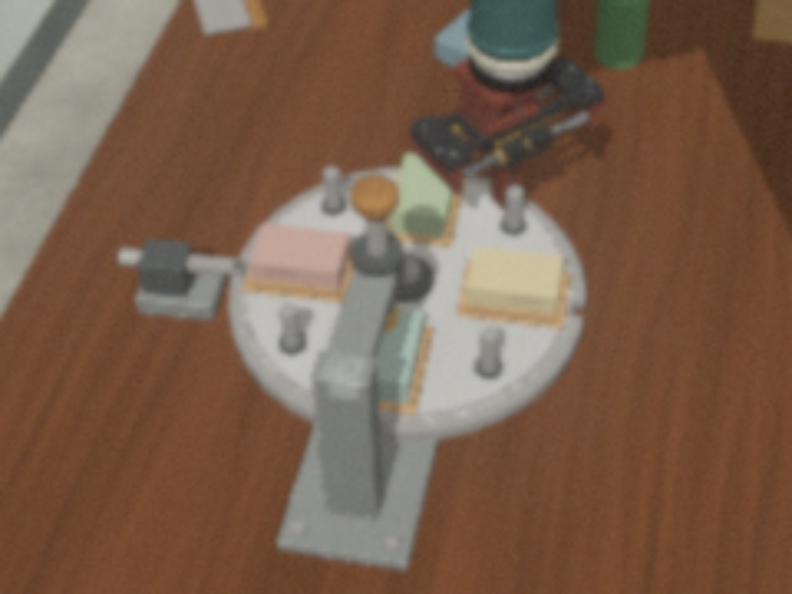

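The side picture shows the pawl roller seated at the notch near (240,268), and the mint bar squarely under the stamp arm. The table was held home at about 15.5 N for 0.8 s. Next is to back off and go to the knob.

Run:
```python
from h import *
a=float(np.load("a.npy"))
a1=a+.02
P,q=pose(a1,.034,.068); servo_line(P,rate=.08)
P[2]=.36; servo_line(P,rate=.25)
move_ptp([.558,.1015,.36],down(0.0))
servo_line([.558,.1015,.295],rate=.15); sleep(.4)
d=capture("side"); cv2.imwrite("pics/s3.png",cv2.resize(d["image"][120:300,150:390],None,fx=3.3,fy=3.3))
f0=current_force(); print(f0); np.save("f1.npy",f0)
print(servo_line([.558,.1015,.255],rate=.03,contact_N=2),current_position(),current_force()-f0,current_clock())
```

```text
[ 0.38672067 -0.11441539 -0.40425522]
True [0.55788913 0.10146979 0.27159384] [0.63291025 0.42775132 3.42038023] 23.6167
```

View pics/s3.png

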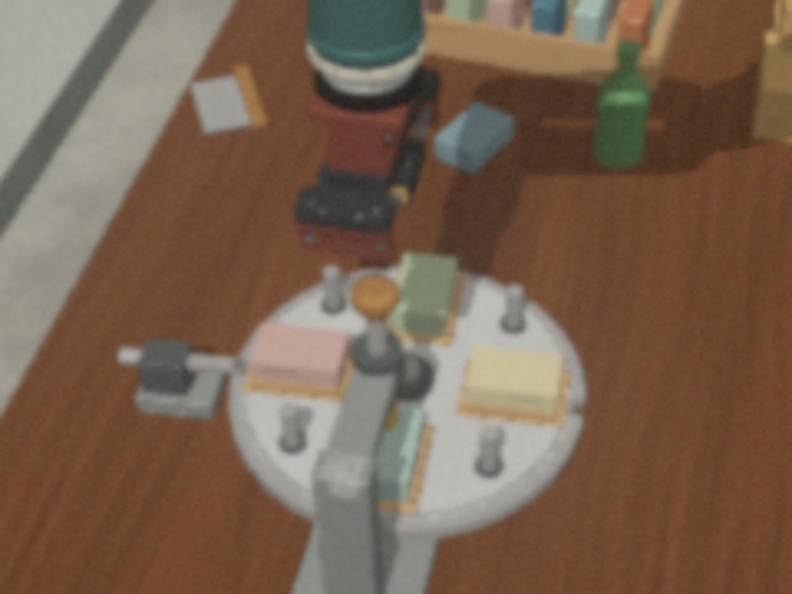

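The fingers sit right above the knob, with the tips near (375,262) and the knob at (375,297). Contact came at z = 0.272, which matches the given 0.273. Pressing now.

Run:
```python
from h import *
f0=np.load("f1.npy"); log=[]
Fz=lambda: float(np.mean([(current_force()-f0)[2] for _ in range(3)]))
z=.248
servo_line([.558,.1015,z],rate=.04,contact_N=9); print(Fz(),current_position()[2])
while Fz()<16.6 and z>.225:
    z-=.0008 if Fz()<13 else .0004
    servo_line([.558,.1015,z],rate=.02); sleep(.05)
    log.append((round(z,4),round(float(current_position()[2]),4),round(Fz(),1)))
print(log); h=[]
for i in range(8): sleep(.1); h.append(round(Fz(),1))
print(h,current_force()-f0,current_position())
servo_line([.558,.1015,.29],rate=.05)
servo_line([.558,.1015,.36],rate=.15)
d=capture("side"); cv2.imwrite("pics/s4.png",cv2.resize(d["image"][120:300,150:390],None,fx=3.3,fy=3.3))
print(current_force()-f0,current_clock())
K,R,t=d["intrinsics"],d["R"],d["t"]
v,u=np.mgrid[:420,:560]; zz=d["range_z"]
W=(np.stack([(u-K[0,2])/K[0,0]*zz,(v-K[1,2])/K[1,1]*zz,zz],-1).reshape(-1,3)-t)@R
w=W[(abs(W[:,0]-.56)<.03)&(abs(W[:,1]-.11)<.03)&(W[:,2]>.21)&(W[:,2]<.3)]; print("knob z",np.percentile(w[:,2],[50,90,98]))
```

```text
5.524260210887523 0.24803321502239936
[(0.2472, 0.2474, 5.0), (0.2464, 0.2465, 5.2), (0.2456, 0.2457, 6.1), (0.2448, 0.2449, 5.3), (0.244, 0.2443, 6.6), (0.2432, 0.2437, 7.7), (0.2424, 0.2431, 9.7), (0.2416, 0.2426, 10.4), (0.2408, 0.242, 12.4), (0.24, 0.2414, 13.8), (0.2396, 0.2411, 14.7), (0.2392, 0.2408, 15.8), (0.2388, 0.2405, 16.2), (0.2384, 0.2402, 16.7)]
[17.4, 17.1, 16.7, 17.0, 16.6, 17.0, 16.4, 16.9] [-4.68672627 -0.29740106 16.91896649] [0.55801924 0.10150173 0.24025097]
[-0.64822642  0.20477422  0.44615709] 31.2083
knob z [0.26604812 0.2713298  0.27283847]
```

View pics/s4.png

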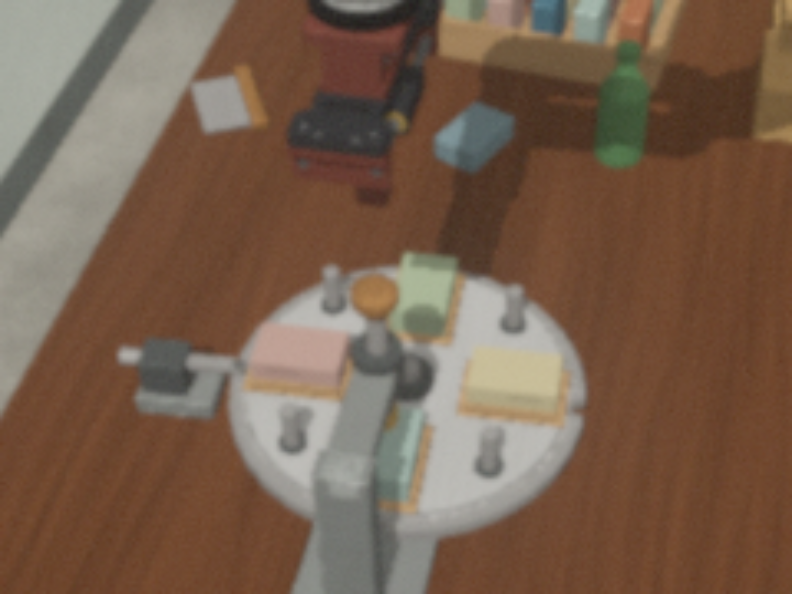

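The knob is back up at (375,297), top z = 0.273. The table hasn't moved, the pawl is still at the notch, the bottle and spare bar are where they were, and the arm is clear of everything. Die force was about 12 N, held for 0.8 s.

```bash
python3 -c "
from bench import *
print(close_job())"
```

```text
the job is handed in; nothing more can be done
None
```

The job is handed in (no verdict came back): the table was pressed home in the notch at about 15.5 N, the bar was printed with about 17 N on the knob (about 12 N on the bar), and the stamp is back up with the arm clear.

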